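Uncover an impeller and hold it up to the inspection camera

ROBOT

A 6-joint arm with a two-finger parallel gripper is mounted at the origin on a cart in front of the work surface, level with it; the furniture and walls round the work are solid. World frame = base frame: x ahead of the robot, y to its left, z up, the work surface at z = 0. Lengths are in mm, angles in rad, forces in N, time in s.
With the tool pointing down it reaches from about 350 to 975 mm from the base axis. Payload 7.1 kg.
Tool frame: the origin (TCP) lies midway between the tips of the shut fingers; the grasp point (between the pads) lies 19 mm behind it (ctrl.tcp_to_grasp is the distance from the TCP to the grasp point, in mm); z points along the fingers, y is the line along which they close (so a half turn about z gives the same grasp; the last joint's range is limited). The gripper opens to 88 mm and grips with 3 to 60 N. Pads are 20 mm wide; open, the fingers measure 115 mm over their backs; the gripper's body (75 mm by 178 mm) begins 61 mm behind the grasp point.
Start: joints at [1.174, 0.423, 1.63, -0, 1.089, -0.019], TCP at [230.516, 580.919, 222.675] pointing down, gripper open.
Joint ranges: [-3, 3], [-0.9, 2.11], [0.09, 2.58], [-1.31, 4.45], [0.11, 2.69], [-2.54, 2.54]. Speed limits (rad/s): [2.39, 2.39, 3.01, 3.14, 3.14, 3.14].

INTERFACE

Orientations are given as a rotation vector (axis times angle).
In Python, from workcell import get_obs, cams, ticket, boxes_of, ctrl gives the robot as it stands.
- The arm moves only by the shell command python3 -m creep 'ROWS' [OPENING]. ROWS is JSON, one flat list of numbers, 4 for each row, row after row: the shift along the world's x, y, z in m, then the turn about the world's z in rad. In form: [tx, ty, tz, spin, tx, ty, tz, spin, ...]. A call has 1 to 10 rows; each row is the pose to reach, as a shift and turn from the pose commanded when the call began; what a row does not reach only later rows make up. A row lasts 1/12 s, in which the tool goes at most 41.7 mm and 7.16 degrees, less where a joint would pass 70% of its speed; a pose out of reach is approached as far as the arm can. A call with a gripper value outside its range is refused whole. OPENING is the opening, from 0 (shut) to 1 (fully open), set as the call begins (- or left out, the last holds). The fingers move at their own pace and stop on an object; the grip force is fixed at half the most. Time passes only in rows, so rows that repeat a pose let the fingers close. It gives the time, the measured TCP pose, the force, the opening and the grip force at its end, in the units of the state.
- get_obs(): the state, without advancing time (a new reading comes with each control period).
- cams.get_image(name): name is "side" or "top" or "wrist"; returns (picture, depth): 420x560x3 uint8, red, green, blue; 420x560 float32, mm along the optical axis (not along the pixel's ray), 0 where there is no reading.
- cams.get_calibration(name): a dict with "mtx" (3x3 intrinsics, pixels), "R" (3x3) and "t" (3): a world point X has camera coordinates R X + t; the wrist camera has in their place "mount" (4x4, takes a point from camera to tool coordinates, whose origin is the TCP and whose axes are the flange's). Camera axes: x right, y down, z forward; pixel columns grow to the right and rows downward; lengths in mm; the calibration is good to about 2 mm. A picture is of the moment at which its call begins: read the wrist's pose just before it. get_calibration takes no time and is no camera call.
- ticket.close_job(): hands the job in; it is judged then, once.
Trained networks look in the newest picture that a camera, given by its name, has taken for a name from the list of things; names that differ only in an ending like _2 or _b are one class to them, and where a whole thing is asked for, a point or a joint stands for the part that bears it (a point fixed in the world has none). Each returns a list of dicts, best first, with "score" (0 to 1); they miss things now and then, are a little off and sometimes report something else, mostly with a low value. They report only what shows in the picture. A call takes as long as a camera call.
- boxes_of(camera, target): "centre" ([column, row] in pixels, amid what is visible of it).
The state is a dict: "t": time; "qpos": joint angles; "qvel": joint speeds; "joint_torque": joint torques, N m; "ee_pos": TCP position; "orientation": TCP orientation; "ft_force": force on the tool from outside, world axes, zero at the start; "moment": the same for the moment, N m; "width": finger opening in mm; "grasp_force": force on a finger pad.
Only numpy, scipy, OpenCV 4.12 (cv2) and the standard library are available. Lean on these libraries where they do the work, as an engineer would, in place of code of your own. Each camera call takes 0.05 s, during which the arm holds its last target. There are 200 camera calls.

TASK

Lift the dust hood off the impeller and hang it over the bar of the hood rail, ridge along the bar, and let go of it. Then pick up the uncovered impeller and hold it still in the air in front of the inspection camera, its flat underside squarely facing the lens, centred on the line of sight with the underside 120 mm from the lens glass. Finish while still holding it there, with the hood still hanging, and without disturbing the tape roll, the plug gauge or the open impeller.

Things in the scene. Friction and masses are not known exactly. Their poses are not given: they have to be found in the camera images.
- hood: dust hood of 3 mm bare sheet aluminium, 0.22 kg, over the impeller: house-shaped section, open at both ends, 100 mm long along its own x (the ridge), 150 mm wide (y). Origin: centre of its footprint at its lower edges; z up. Walls at y = +-72 mm rise 32 mm; roof slopes up at 39 degrees to the ridge, inner apex 90 mm above origin. Hung, its origin is about 82 mm below the bar's axis
- hood_grip (a point): top centre of the black plastic grip bar on the hood's ridge, 124 mm above the hood's origin; the bar is 66 mm long along the ridge, 14 mm thick and stands 30 mm above the ridge
- impeller: the assembled closed pump impeller, grey plastic, standing on the bench under the hood, about 0.16 kg: a disc 120 mm in diameter from 0 to 25 mm above the origin, a round neck 57 mm in diameter up to 35 mm, capped to 39 mm by a black transport plug fixed in it, whose round grip, 36 mm in diameter, stands from 41 to 65 mm. Origin: centre of the flat underside; z is its axis, out of the neck
- rail: hood rail fixed on the bench: two steel posts at x = +-95 mm (top at 131 mm) on round feet 62 mm in diameter that carry a round steel bar, 12 mm in diameter, along its own x, 172 mm of it free between the posts. Origin: on the bench midway between the feet, z up
- rail_bar (a point): middle of the rail's bar, on its axis, 120 mm above the bench
- camera_head: black inspection camera, 42 x 50 x 30 mm, lens barrel 42 mm in diameter, on a grey stand fixed on top of the generator (big black box, top 154 mm above the bench). Its own z is the line of sight, out of the lens: upward, 30 degrees off vertical, back toward the robot; the heading differs from run to run. Origin: middle of the camera block, 30 mm behind the lens glass
- lens (a point): centre of the lens glass
- view_point (a point): the point on the line of sight 120 mm in front of the lens glass, where the centre of the impeller's underside belongs; about 0.32 m above the bench
- open_impeller: bystander: open impeller with bare vanes, grey, 122 mm in diameter, 30 mm high, on the back of the generator's top; leave alone. Origin: centre of the underside
- tape_roll: bystander: roll of masking tape lying flat, 96 mm in diameter, 24 mm high; leave alone. Origin: centre of the underside
- plug_gauge: bystander: steel plug gauge standing on end, 16 mm in diameter, 98 mm high; leave alone. Origin: centre of the underside

How it is judged (in metres and radians):
On the way, in this order (a step that is already met when the one before it is completed fails the run):
1. the hood hangs over the bar of the rail and is released, the impeller still on the bench (height (world z) of hood between 0.022 and 0.055 m and x of hood in the frame of rail between -0.045 and 0.045 m and y of hood in the frame of rail between -0.03 and 0.03 m and angle between the x axis of hood and the x axis of rail, either way round below 0.3 rad and angle between hood's own z axis and vertical below 0.35 rad and contact force between hood and rail above 0.5 N and contact force between the fingers and hood below 0.1 N and height (world z) of impeller below 0.02 m), for 0.3 s.
2. the impeller is gripped and lifted clear of the bench (height (world z) of impeller above 0.05 m and contact force between the fingers and impeller above 1 N), for 0.2 s.
At the end, for the whole second after the job is handed in: Gripper holds the impeller still in the air, underside centre within 20 mm of the point 120 mm before the lens, axis within 0.15 rad of the line of sight, underside to the lens; the hood hangs on the bar between the posts, within 30 mm sideways, 0.3 rad of the bar, tilt under 0.35 rad (distance between impeller and view_point below 0.02 m and angle between the z axis of impeller and the z axis of camera_head, either way round below 0.15 rad and angle between impeller's own z axis and vertical below 0.9 rad and contact force between the fingers and impeller above 1 N and contact force between impeller and camera_head below 0.1 N and linear speed of impeller below 0.02 m/s and angular speed of impeller below 0.15 rad/s and height (world z) of hood between 0.022 and 0.055 m and x of hood in the frame of rail between -0.045 and 0.045 m and y of hood in the frame of rail between -0.03 and 0.03 m and angle between the x axis of hood and the x axis of rail, either way round below 0.3 rad and angle between hood's own z axis and vertical below 0.35 rad and contact force between hood and rail above 0.5 N); the arm keeps its last pose, push and grip.
It fails at once if a bystander (open impeller, tape roll, plug gauge) is pushed more than 30 mm away (distance of any of open_impeller, tape_roll, plug_gauge from where it was at the start of the episode above 0.03 m).
It also fails if it takes over 51 s, if anything falls off the work surface, if the arm or the gripper's body presses on something with over 40 N, if the wrist force passes 120 N, or if a joint passes its speed limit or range.

## Working session

There is one attempt and no reset: what is moved stays moved. The work goes in short steps, Python scripts to look and compute and a shell command to move; the robot and the scene stay as the last step left them, time stands still between calls to the robot, and variables do not carry over. Pictures are saved under pics/ and viewed, at most 10 in all, crops included, and the job is handed in when it is done.

```bash
mkdir -p pics; ls; cat > h.py <<'E'
import numpy as np, cv2
from scipy.spatial.transform import Rotation as Ro
from workcell import get_obs, cams, ticket, boxes_of, ctrl
def grab(n):
    o=get_obs(); im,d=cams.get_image(n); c=cams.get_calibration(n)
    if 'R' in c: R=np.array(c['R']);t=np.array(c['t']).ravel(); Rw=R.T; p=-R.T@t
    else:
        M=np.array(c['mount']); Rt=Ro.from_rotvec(o['orientation']).as_matrix()
        Rw=Rt@M[:3,:3]; p=Rt@M[:3,3]+np.array(o['ee_pos'])
    K=np.array(c['mtx']); v,u=np.mgrid[0:d.shape[0],0:d.shape[1]]
    X=np.stack([(u-K[0,2])/K[0,0]*d,(v-K[1,2])/K[1,1]*d,d],-1)@Rw.T+p
    X[d==0]=np.nan
    return im,d,X,(K,Rw,p)
def save(n,im): cv2.imwrite('pics/'+n,im[...,::-1])
E
python3 - <<'E'
from h import *
print(ctrl.tcp_to_grasp,get_obs())
ims=[]
for n in ['side','top']:
    im,d,X,C=grab(n); save(n+'0.png',im); np.savez(n+'0.npz',im=im,d=d,X=X,K=C[0],R=C[1],p=C[2]); print(n,C[2])
    for t in ['hood','hood_grip','impeller','rail','rail_bar','camera_head','lens','open_impeller','tape_roll','plug_gauge']:
        for b in boxes_of(n,t)[:2]:
            u,v=np.round(b['centre']).astype(int); print(t,round(b['score'],2),u,v,X[v,u].round() if 0<=v<420 and 0<=u<560 else '')
E
```

```text
pics
18.700000000000003 {'t': 0.0, 'qpos': array([ 1.17402106e+00,  4.23815003e-01,  1.63066694e+00, -1.06814901e-05,
        1.08862671e+00, -1.90162873e-02]), 'qvel': array([ 1.40279017e-03, -1.12416146e-03,  1.95908244e-05, -3.70250273e-04,
        8.58251578e-04,  1.32805354e-04]), 'joint_torque': array([ 1.45065192e-04, -5.44603801e+01, -2.73660725e+01,  6.42822054e-02,
        2.27578398e-02, -1.28432598e-04]), 'ee_pos': array([230.29904169, 580.42920709, 221.92689983]), 'orientation': array([-5.89795686e-01, -3.08542253e+00,  2.33290046e-03]), 'ft_force': array([-0.01351989,  0.02932809,  0.35538099]), 'moment': array([-0.00443494,  0.03720159, -0.02010172]), 'grasp_force': 0.0, 'width': 87.85983594321817}
side [ 538.79971175 1142.70525946  678.31459192]
hood 0.9 363 301 [348. 261.  65.]
hood_grip 0.58 362 300 [351. 264.  70.]
impeller 0.75 347 318 [386. 271.  22.]
rail 0.72 334 212 [ 371. -172.  118.]
rail_bar 0.91 340 217 [ 352. -162.  104.]
camera_head 0.53 261 236 [596. 187. 209.]
lens 0.64 257 234 [606. 183. 212.]
tape_roll 0.77 325 263 [410. -42.  -1.]
plug_gauge 0.66 323 263 [428.  71.  63.]
top [ 337.22347004   30.32974506 1478.01841772]
hood 0.61 223 298 [363. 218. 117.]
hood_grip 0.76 223 297 [367. 222.  90.]
hood_grip 0.35 349 267 [ 409. -206.  124.]
impeller 0.47 234 306 [333. 196.  20.]
impeller 0.28 240 165 [789. 109. 177.]
rail 0.62 348 258 [ 448. -230.   -4.]
rail_bar 0.7 346 270 [ 401. -194.  123.]
rail_bar 0.69 228 223 [589. 165. 219.]
camera_head 0.47 228 222 [592. 164. 221.]
lens 0.55 230 222 [591. 158. 224.]
open_impeller 0.92 242 166 [785. 103. 174.]
tape_roll 0.55 300 270 [428. -51.  -2.]
```

View pics/side0.png

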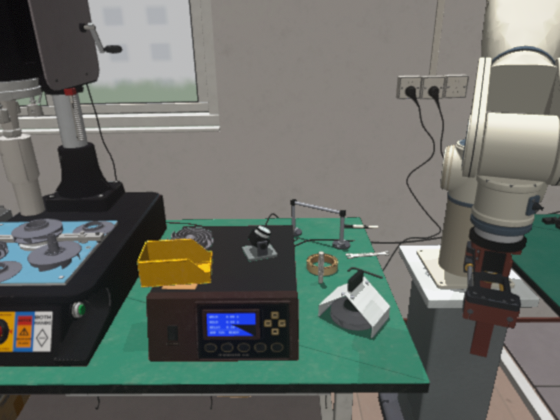

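View pics/top0.png

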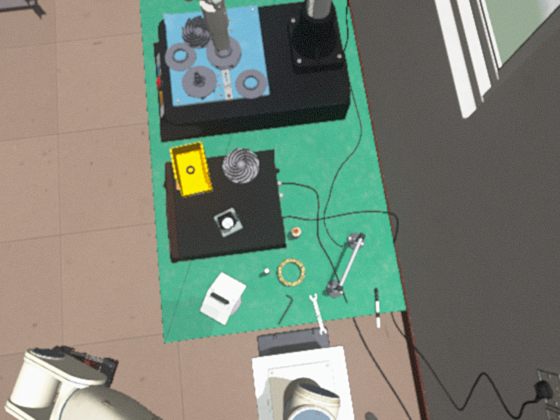

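```bash
python3 - <<'E'
import numpy as np
for n in ['top','side']:
    f=np.load(n+'0.npz'); X=f['X'].reshape(-1,3); im=f['im'].reshape(-1,3).astype(int)
    def sel(c,r,z0,z1,ex=None):
        m=(np.hypot(X[:,0]-c[0],X[:,1]-c[1])<r)&(X[:,2]>z0)&(X[:,2]<z1)
        if ex is not None:m&=ex
        return X[m]
    def pca(P,name):
        if len(P)<3: print(n,name,len(P));return
        c=P.mean(0);w,V=np.linalg.eigh(np.cov(P[:,:2].T)); print(n,name,len(P),'mean',c.round(),'mid',((P.min(0)+P.max(0))/2).round(),'dir',np.degrees(np.arctan2(V[1,1],V[0,1])).round(1),'sd',np.sqrt(w).round(1))
    pca(sel((365,220),90,106,135),'grip')
    pca(sel((365,220),90,106,135,im.sum(1)<150),'gripdark')
    pca(sel((365,220),110,30,135),'hood')
    pca(sel((400,-195),80,112,135),'bar')
    pca(sel((400,-195),140,122,150),'bar+posts')
    pca(sel((592,164),60,195,270),'cam')
    pca(sel((785,105),80,165,195),'openimp')
    pca(sel((420,-45),60,15,35),'tape')
    pca(sel((420,65),40,40,110),'gauge')
    P=sel((600,100),250,145,160); print('gen',P.min(0),P.max(0))
E
```

```text
top grip 92 mean [363. 229. 122.] mid [363. 230. 118.] dir 54.8 sd [ 4.1 19.3]
top gripdark 0
top hood 1280 mean [364. 229.  66.] mid [364. 231.  79.] dir 144.3 sd [28.8 42.2]
top bar 184 mean [ 396. -195.  125.] mid [ 400. -197.  125.] dir 147.3 sd [ 4. 46.]
top bar+posts 212 mean [ 422. -212.  126.] mid [ 425. -213.  128.] dir 147.3 sd [ 4.1 66.7]
top cam 275 mean [598. 169. 213.] mid [600. 170. 214.] dir 108.6 sd [13.3 18.1]
top openimp 390 mean [794. 108. 172.] mid [793. 108. 174.] dir 166.2 sd [25.6 30.8]
top tape 152 mean [421. -36.  23.] mid [423. -28.  24.] dir 173.2 sd [19.7 32.6]
top gauge 22 mean [433.  65.  89.] mid [433.  65.  75.] dir -153.1 sd [4.2 4.3]
gen [510.24861806  -8.41482881 145.0037427 ] [849.17946617 349.86563141 159.98930346]
side grip 153 mean [366. 240. 118.] mid [365. 233. 116.] dir 52.1 sd [ 4.  20.3]
side gripdark 125 mean [365. 240. 118.] mid [363. 236. 116.] dir 53.1 sd [ 3.  19.2]
side hood 1625 mean [353. 249.  66.] mid [364. 233.  77.] dir 158.6 sd [27.3 35.3]
side bar 163 mean [ 395. -188.  121.] mid [ 404. -190.  122.] dir 146.8 sd [ 3.8 47.7]
side bar+posts 105 mean [ 421. -205.  125.] mid [ 426. -211.  127.] dir 147.1 sd [ 4.7 70.9]
side cam 317 mean [600. 185. 209.] mid [602. 182. 212.] dir 141.3 sd [12.4 14.5]
side openimp 411 mean [787.  96. 172.] mid [794. 105. 171.] dir 149.8 sd [23.2 30.9]
side tape 117 mean [421. -37.  21.] mid [423. -33.  21.] dir 170.9 sd [15.4 31.8]
side gauge 108 mean [435.  73.  69.] mid [435.  72.  69.] dir 171.8 sd [3.2 4.6]
gen [512.10906946 -12.52229293 145.81260425] [845.67280366 349.47438185 159.99534207]
```

```bash
python3 -m creep '[0.134,-0.35,0.06,-1.82,0.134,-0.35,0.06,-1.82,0.134,-0.35,0.06,-1.82,0.134,-0.35,0.06,-1.82,0.134,-0.35,0.06,-1.82,0.134,-0.35,0.06,-1.82,0.134,-0.35,0.06,-1.82,0.134,-0.35,0.06,-1.82,0.134,-0.35,0.06,-1.82,0.134,-0.35,0.06,-1.82]' 1
```

```text
t: 1.93
ee_pos: [366.2, 226.5, 283.9]
orientation: [2.293, 2.144, 0.002]
ft_force: [-0.5, 0.1, 0.6]
width: 87.5
grasp_force: 0.0
```

```bash
python3 -m creep '[0,0,0,-0.57,0,0,0,-0.57,0,0,0,-0.57,0,0,0,-0.57,0,0,0,-0.57,0,0,0,-0.57]' 1
cat >> h.py <<'E'
def yaw():
    R=Ro.from_rotvec(get_obs()['orientation']).as_matrix(); return np.degrees(np.arctan2(R[1,1],R[0,1]))
E
python3 - <<'E'
from h import *
im,d,X,C=grab('wrist'); save('w1.png',im); np.savez('w1.npz',im=im,d=d,X=X)
print(yaw(),get_obs()['ee_pos'],get_obs()['t'],get_obs()['qpos'].round(2))
print(boxes_of('wrist','hood_grip'))
X=X.reshape(-1,3); P=X[(np.hypot(X[:,0]-364,X[:,1]-231)<90)&(X[:,2]>106)&(X[:,2]<135)]
w,V=np.linalg.eigh(np.cov(P[:,:2].T)); print(len(P),P.mean(0),P.min(0),P.max(0),np.degrees(np.arctan2(V[1,1],V[0,1])),np.sqrt(w))
E
```

```text
t: 2.43
ee_pos: [364.5, 230.9, 282.8]
orientation: [-2.8, -1.424, -0.0]
ft_force: [-0.6, 1.0, 0.8]
width: 88.0
grasp_force: 0.0
-35.83869006300253 [364.53426905 230.89821632 282.80089352] 2.4833 [0.54 0.05 1.97 0.   1.12 1.16]
[{'centre': [274.9, 179.1], 'score': 0.64}]
774 [366.61027556 233.77742781 124.24046254] [343.12358996 203.86895066 108.34019136] [388.54035404 261.1488982  127.41563579] 54.00626571303439 [ 3.97189368 18.85191958]
```

```bash
python3 -m creep '[0.002,0.002,-0.08,0,0.002,0.002,-0.15,0,0.002,0.002,-0.17,0,0.002,0.002,-0.184,0,0.002,0.002,-0.184,0,0.002,0.002,-0.184,0]' 1
```

```text
t: 3.03
ee_pos: [363.9, 231.4, 95.2]
orientation: [2.796, 1.431, -0.012]
ft_force: [-0.4, -1.0, 0.5]
width: 87.6
grasp_force: 0.0
```

```bash
python3 -m creep '[0,0,0,0,0,0,0,0,0,0,0,0,0,0,0,0,0,0,0,0,0,0,0,0,0,0,0,0]' 0
```

```text
t: 3.62
ee_pos: [366.8, 233.1, 99.2]
orientation: [-2.798, -1.428, -0.002]
ft_force: [0.6, 0.1, -0.4]
width: 44.4
grasp_force: 0.0
```

```bash
python3 -m creep '[0,0,0,0,0,0,0,0,0,0,0,0,0,0,0,0,0,0,0,0,0,0,0,0,0,0,0,0,0,0,0,0]' 0
```

```text
t: 4.28
ee_pos: [366.4, 232.9, 98.6]
orientation: [-2.798, -1.428, 0.0]
ft_force: [-0.8, 0.1, 0.3]
width: 13.5
grasp_force: 30.0
```

```bash
python3 -m creep '[0,0,0.02,0,0,0,0.05,0,0,0,0.085,0,0,-0.01,0.12,-0.05,0,-0.03,0.15,-0.12,0.005,-0.06,0.165,-0.22,0.01,-0.09,0.17,-0.32,0.015,-0.12,0.17,-0.42,0.02,-0.155,0.17,-0.52,0.025,-0.19,0.17,-0.63]' 0
python3 -m creep '[0.005,-0.04,0,-0.12,0.01,-0.08,0,-0.24,0.015,-0.12,0,-0.36,0.02,-0.155,0,-0.48,0.025,-0.19,0,-0.6,0.03,-0.22,0,-0.7,0.033,-0.24,0,-0.79,0.034,-0.25,0,-0.85,0.034,-0.255,0,-0.885,0.034,-0.255,0,-0.885]' 0
python3 - <<'E'
from h import *
im,d,X,C=grab('side'); save('s2.png',im[130:300,230:450])
print(yaw(),get_obs()['ee_pos'],get_obs()['t'])
X=X.reshape(-1,3); m=(np.hypot(X[:,0]-425,X[:,1]+212)<140)&(X[:,2]>100)&(X[:,2]<155); P=X[m]
w,V=np.linalg.eigh(np.cov(P[:,:2].T)); print(len(P),P.min(0),P.max(0),np.degrees(np.arctan2(V[1,1],V[0,1])),np.sqrt(w))
E
```

```text
t: 5.12
ee_pos: [391.2, 41.5, 268.8]
orientation: [3.104, 0.485, 0.001]
ft_force: [0.4, -0.7, -1.2]
width: 13.7
grasp_force: 30.0
t: 5.95
ee_pos: [425.2, -213.1, 268.2]
orientation: [3.013, -0.89, -0.001]
ft_force: [-0.3, -0.1, -2.3]
width: 13.7
grasp_force: 30.0
-122.74751919839323 [ 425.066788   -212.38336337  268.18933658] 6.0
253 [ 335.84193562 -273.41541287  100.05048463] [ 516.2613508  -148.77346679  130.23365396] 147.53394882971548 [ 4.32505378 70.55323093]
```

View pics/s2.png

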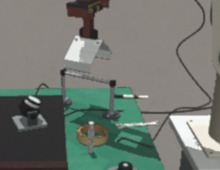

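```bash
python3 -m creep '[0,0,-0.03,0,0,0,-0.065,0,0,0,-0.095,0,0,0,-0.115,0,0,0,-0.125,0,0,0,-0.129,0,0,0,-0.131,0,0,0,-0.131,0,0,0,-0.131,0]' 0
```

```text
t: 6.75
ee_pos: [426.4, -212.4, 138.8]
orientation: [3.014, -0.884, 0.003]
ft_force: [0.1, 0.1, -2.4]
width: 13.6
grasp_force: 30.0
```

```bash
python3 -m creep '[0,0,-0.002,0,0,0,-0.003,0,0,0,-0.004,0,0,0,-0.004,0]' 0
```

```text
t: 7.08
ee_pos: [426.4, -213.1, 136.2]
orientation: [3.013, -0.884, 0.004]
ft_force: [-6.1, -0.1, 20.8]
width: 13.6
grasp_force: 30.0
```

```bash
python3 -m creep '[0,0,0.002,0,0,0,0.002,0,0,0,0.002,0,0,0,0.002,0,0,0,0.002,0,0,0,0.002,0]' 0.6
python3 -m creep '[0,0,0.04,0,0,0,0.08,0,0,0,0.12,0,0,0,0.14,0,0,0,0.14,0]' 1
python3 - <<'E'
from h import *
im,d,X,C=grab('side'); save('s3.png',cv2.resize(im[170:270,270:400],None,fx=4,fy=4)); 
print(get_obs()['t'])
im,d,X,C=grab('wrist')
X=X.reshape(-1,3); m=(np.hypot(X[:,0]-425,X[:,1]+212)<50)&(X[:,2]>140)&(X[:,2]<175); P=X[m]
w,V=np.linalg.eigh(np.cov(P[:,:2].T)); print(len(P),P.mean(0),np.percentile(P[:,2],95),np.degrees(np.arctan2(V[1,1],V[0,1])),np.sqrt(w))
E
```

```text
t: 7.58
ee_pos: [425.4, -212.0, 135.5]
orientation: [-3.014, 0.885, 0.001]
ft_force: [-0.1, 0.1, -0.0]
width: 50.3
grasp_force: 0.0
t: 8.0
ee_pos: [428.0, -213.4, 280.5]
orientation: [3.013, -0.884, 0.014]
ft_force: [-0.1, -0.4, 0.4]
width: 82.9
grasp_force: 0.0
8.05
1021 [ 427.16125605 -213.29251351  161.65896869] 163.75630120845113 147.3749408791525 [ 4.01842475 19.0466232 ]
```

View pics/s3.png

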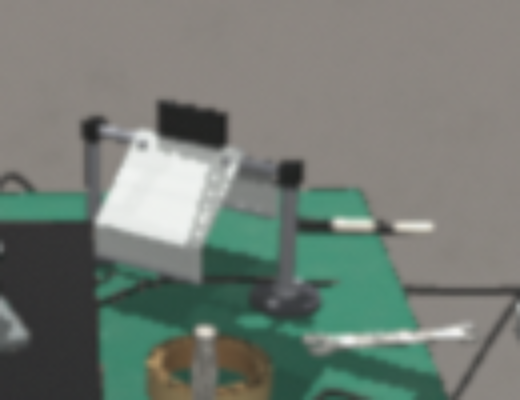

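```bash
python3 -m creep '[0,0,0.03,0,0.005,0.03,0.06,0.06,0.015,0.06,0.08,0.12,0.02,0.09,0.1,0.2,0.03,0.12,0.12,0.28,0.04,0.15,0.13,0.36,0.045,0.185,0.13,0.44,0.05,0.22,0.13,0.52,0.055,0.25,0.13,0.6,0.06,0.28,0.13,0.65]' 1
python3 -m creep '[0.01,0.03,0,0.05,0.02,0.05,0,0.05,0.02,0.06,0,0.05,0.02,0.06,0,0.05]' 1
python3 - <<'E'
from h import *
im,d,X,C=grab('wrist'); save('w4.png',im); np.savez('w4.npz',im=im,d=d,X=X,K=C[0],R=C[1],p=C[2])
print(yaw(),get_obs()['ee_pos'],get_obs()['t'],get_obs()['qpos'].round(2))
for t in ['lens','camera_head','impeller']: 
    for b in boxes_of('wrist',t)[:1]:
        u,v=np.round(b['centre']).astype(int); print(t,b, X[v,u])
E
```

```text
t: 8.93
ee_pos: [484.8, 69.6, 403.3]
orientation: [3.139, 0.131, -0.006]
ft_force: [1.6, -0.3, 0.1]
width: 87.7
grasp_force: 0.0
t: 9.27
ee_pos: [504.9, 129.3, 403.3]
orientation: [3.134, 0.205, -0.007]
ft_force: [0.7, -0.1, 0.3]
width: 87.6
grasp_force: 0.0
-82.54095445429151 [504.78758798 128.13357075 403.74687114] 9.3167 [ 0.23  0.1   1.64 -0.    1.4   1.67]
lens {'centre': [248.9, 96.6], 'score': 0.63} [599.85691233 169.6706332  227.17028909]
camera_head {'centre': [250.5, 99.9], 'score': 0.83} [597.05152375 168.30840237 227.24167839]
impeller {'centre': [212.0, 229.3], 'score': 0.98} [379.83716858 227.89160289  43.78550783]
```

View pics/w4.png

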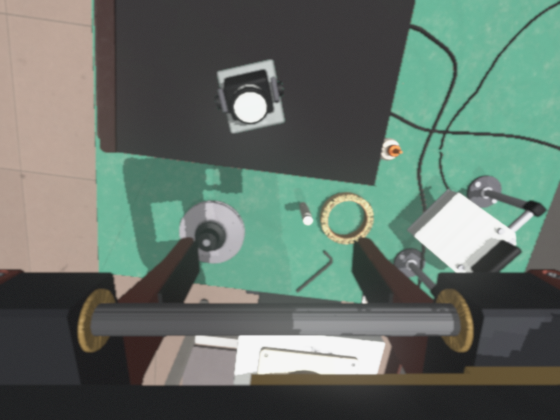

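```bash
python3 - <<'E'
from h import *
f=np.load('w4.npz'); im=f['im'];X=f['X']
g=im.min(2); m=np.zeros(g.shape,np.uint8); m[85:127,228:272]=(g[85:127,228:272]>215)
n,l,s,c=cv2.connectedComponentsWithStats(m); k=1+s[1:,4].argmax(); m=(l==k).astype(np.uint8); print(s[k],c[k])
me=cv2.erode(m,np.ones((5,5))); P=X[me>0]; P=P[~np.isnan(P[:,0])]; ce=P.mean(0)
u,S,V=np.linalg.svd(P-ce); nrm=V[2]*np.sign(V[2,2]); print('lens',len(P),ce,nrm,np.degrees(np.arccos(nrm[2])),'head',np.degrees(np.arctan2(nrm[1],nrm[0])),S/np.sqrt(len(P)))
# stand plate edges
g2=im[50:145,205:300]; hsv=cv2.cvtColor(g2,cv2.COLOR_RGB2HSV)
pl=((g2.min(2)>110)&(g2.max(2)<215)).astype(np.uint8); cn,_=cv2.findContours(pl,0,1); cc=np.vstack([q for q in cn if cv2.contourArea(q)>30]); print(cv2.minAreaRect(cc))
# barrel + head points by height above plate
Q=X[60:135,210:295].reshape(-1,3); Q=Q[(Q[:,2]>190)]
print('head pts',Q.mean(0),Q.min(0),Q.max(0))
# impeller
A=X.reshape(-1,3)
for z0,z1,nm in [(18,30,'disc'),(34,45,'neck'),(58,72,'grip')]:
    B=A[(np.hypot(A[:,0]-370,A[:,1]-230)<75)&(A[:,2]>z0)&(A[:,2]<z1)].astype(np.float32)
    if len(B)>5: print(nm,len(B),B[:,2].mean(),B[:,:2].mean(0),cv2.minEnclosingCircle(B[:,:2].copy()))
E
```

```text
[235  93  31  29 699] [249.99141631 106.77253219]
lens 475 [590.51035575 167.99936537 222.04677603] [-0.48114105 -0.16381453  0.86120154] 30.54823961602844 head -161.19778525455513 [6.80665951 6.7339738  0.65057027]
((45.95317840576172, 46.120033264160156), (64.5365982055664, 57.69938278198242), 77.6192398071289)
head pts [601.57805133 170.93236898 214.11551485] [572.49517068 134.34178608 190.51844229] [633.49846009 210.43715988 232.15529087]
disc 2032 24.714312 [371.6301 225.913 ] ((362.8532409667969, 231.24461364746094), 61.02821350097656)
neck 351 40.72013 [373.13455 227.33525] ((364.1968688964844, 230.9674835205078), 28.150306701660156)
grip 329 65.894035 [364.81052 230.53079] ((363.2029724121094, 231.0863494873047), 18.187219619750977)
```

```bash
python3 -m creep '[-0.02,0.015,-0.02,0,-0.045,0.033,-0.04,0,-0.07,0.052,-0.06,0,-0.095,0.07,-0.08,0,-0.12,0.088,-0.1,0,-0.135,0.098,-0.13,0,-0.141,0.103,-0.165,0,-0.141,0.103,-0.2,0,-0.141,0.103,-0.23,0,-0.141,0.103,-0.23,0]' 1
python3 - <<'E'
from h import *
im,d,X,C=grab('wrist'); A=X.reshape(-1,3)
print(get_obs()['ee_pos'],get_obs()['t'])
for z0,z1,nm in [(18,30,'disc'),(34,45,'neck'),(58,72,'grip')]:
    B=A[(np.hypot(A[:,0]-364,A[:,1]-231)<75)&(A[:,2]>z0)&(A[:,2]<z1)].astype(np.float32)
    if len(B)>5: print(nm,len(B),B[:,2].mean(),B[:,:2].mean(0),cv2.minEnclosingCircle(B[:,:2].copy()))
E
```

```text
t: 10.3
ee_pos: [361.3, 228.2, 171.5]
orientation: [3.131, 0.2, -0.012]
ft_force: [-0.6, -1.4, -0.6]
width: 88.0
grasp_force: 0.0
[362.83395316 229.04572857 174.00119234] 10.35
disc 7828 24.655909 [367.32816 232.46611] ((362.6437683105469, 231.9479522705078), 61.06668472290039)
neck 1225 40.816925 [370.44876 232.70633] ((363.1428527832031, 231.97647094726562), 28.511991500854492)
grip 1208 66.11588 [364.1679  232.18564] ((363.1228942871094, 232.0585479736328), 17.87912368774414)
```

```bash
python3 -m creep '[0,0.001,-0.03,0,0,0.001,-0.065,0,0,0.001,-0.095,0,0,0.001,-0.115,0,0,0.001,-0.126,0,0,0.001,-0.126,0,0,0.001,-0.126,0]' 0.62
python3 -m creep '[0,0,0,0,0,0,0,0,0,0,0,0,0,0,0,0,0,0,0,0,0,0,0,0]' 0
python3 - <<'E'
from h import *
print(get_obs()['ee_pos'])
E
```

```text
t: 10.93
ee_pos: [365.9, 232.2, 50.9]
orientation: [-3.134, -0.201, -0.002]
ft_force: [0.4, 0.3, 0.3]
width: 54.7
grasp_force: 0.0
t: 11.43
ee_pos: [365.4, 232.4, 50.8]
orientation: [-3.134, -0.202, -0.003]
ft_force: [0.4, -1.1, 9.4]
width: 35.2
grasp_force: 30.1
[365.37128614 232.41356428  50.80794249]
```

```bash
python3 -m creep '[0,0,0.015,0,0,0,0.04,0,0,0,0.07,0,0,0,0.1,0,0,0,0.12,0,0,0,0.12,0,0,0,0.12,0]' 0
python3 - <<'E'
from h import *
o=get_obs(); print(o['ee_pos'],o['ft_force'],o['width'],o['t'])
f=np.load('top0.npz');X=f['X']
# generator front edge from top & wrist cams
for n in ['top0','w4']:
    A=np.load(n+'.npz')['X'].reshape(-1,3)
    for y in (100,130,160,190,220):
        B=A[(abs(A[:,1]-y)<8)&(abs(A[:,2]-154)<6)]; 
        if len(B): print(n,y,np.percentile(B[:,0],[0,2]).round(1),np.median(B[:,2]).round(1))
E
```

```text
t: 12.02
ee_pos: [365.0, 232.2, 170.6]
orientation: [-3.134, -0.202, -0.004]
ft_force: [0.4, 0.3, -2.1]
width: 35.2
grasp_force: 30.0
[364.95744449 232.21690131 170.58780207] [ 0.44809489  0.33134876 -2.05982527] 35.23291194793967 12.0167
top0 100 [512.8 518.2] 152.4
top0 130 [510.5 517.1] 152.0
top0 160 [510.8 517.6] 152.2
top0 190 [511.1 517.8] 151.6
top0 220 [511.6 518.5] 151.8
w4 100 [512.4 517.9] 152.2
w4 130 [512.3 517.5] 152.2
w4 160 [512.5 516.1] 152.2
w4 190 [512.4 516. ] 152.2
w4 220 [512.3 517.5] 152.3
```

```bash
python3 -m creep '[0,0,0.03,0,0.01,-0.01,0.06,-0.03,0.03,-0.025,0.075,-0.07,0.055,-0.045,0.075,-0.1,0.08,-0.065,0.075,-0.13,0.095,-0.078,0.065,-0.13,0.102,-0.082,0.05,-0.13,0.102,-0.082,0.04,-0.13,0.102,-0.082,0.037,-0.13,0.102,-0.082,0.037,-0.13]' 0
python3 - <<'E'
from h import *
o=get_obs(); print(o['ee_pos'],o['ft_force'],yaw(),o['t'])
E
```

```text
t: 12.85
ee_pos: [464.5, 149.8, 204.5]
orientation: [3.14, -0.002, -0.008]
ft_force: [-1.1, 0.0, -2.6]
width: 35.6
grasp_force: 30.0
[464.51361199 149.77601886 204.53078032] [-1.14292052  0.04792151 -2.59063982] -90.05695886863515 12.85
```

Not in contact yet (settling to ~207). Lower slowly, watching the force.

```bash
python3 -m creep '[0,0,-0.002,0,0,0,-0.004,0,0,0,-0.006,0,0,0,-0.006,0,0,0,-0.006,0]' 0
python3 -m creep '[0,0,-0.002,0,0,0,-0.004,0,0,0,-0.006,0,0,0,-0.006,0,0,0,-0.006,0]' 0
```

```text
t: 13.27
ee_pos: [466.5, 150.2, 200.9]
orientation: [-3.141, 0.001, -0.001]
ft_force: [0.3, -0.0, -0.7]
width: 35.0
grasp_force: 30.0
t: 13.68
ee_pos: [464.2, 149.9, 194.9]
orientation: [3.141, -0.002, -0.007]
ft_force: [-10.6, 0.8, 10.6]
width: 35.3
grasp_force: 30.1
```

```bash
python3 -m creep '[0,0,-0.002,0,0,0,-0.004,0,0,0,-0.006,0,0,0,-0.008,0,0,0,-0.008,0,0,0,-0.008,0]' 0
python3 - <<'E'
from h import *
im,d,X,C=grab('side'); save('s5.png',cv2.resize(im[140:300,190:350],None,fx=4,fy=4)); np.savez('s5.npz',im=im,d=d,X=X)
o=get_obs(); print(o['ee_pos'],o['ft_force'],o['t'])
E
```

```text
t: 14.18
ee_pos: [461.5, 149.5, 186.1]
orientation: [3.14, -0.002, -0.016]
ft_force: [-16.9, 0.6, 11.7]
width: 35.2
grasp_force: 30.1
[461.51426764 149.45861563 186.10599526] [-17.04561234   0.03604773  12.02942761] 14.2333
```

View pics/s5.png

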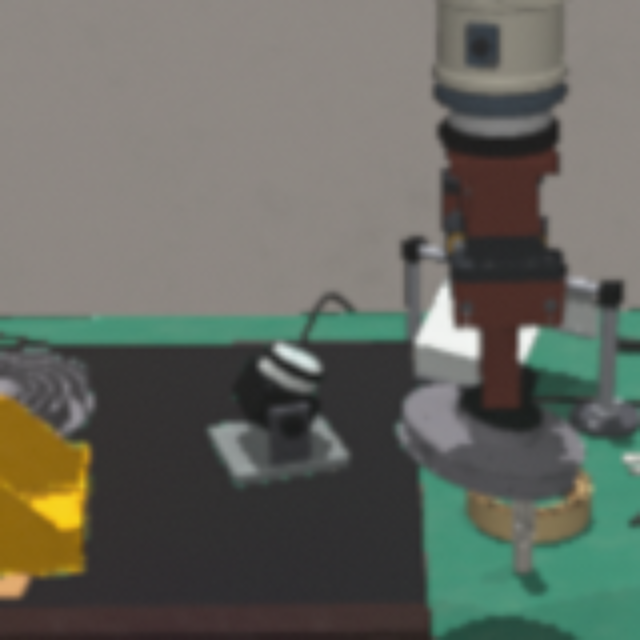

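```bash
cat >> h.py <<'E'
def disc(X,c,r=85,zr=(-45,25),it=3000):
    "plane of the disc's top face near c; returns normal, tilt, heading, centre of inliers"
    A=X.reshape(-1,3); A=A[~np.isnan(A[:,0])]
    A=A[(np.linalg.norm(A-c,axis=1)<r)&(A[:,2]-c[2]>zr[0])&(A[:,2]-c[2]<zr[1])]
    g=np.random.default_rng(0); best=0
    for _ in range(it):
        a,b,e=A[g.choice(len(A),3,False)]; n=np.cross(b-a,e-a)
        if np.linalg.norm(n)<100: continue
        n=n/np.linalg.norm(n)*np.sign(n[2])
        if n[2]<.7: continue
        k=abs((A-a)@n)<1.5
        if k.sum()>best: best=k.sum(); I=A[k]
    m=I.mean(0); n=np.linalg.svd(I-m)[2][2]; n*=np.sign(n[2])
    return n.round(3),np.degrees(np.arccos(n[2])).round(1),np.degrees(np.arctan2(n[1],n[0])).round(1),m.round(1),best,len(A),I
E
python3 - <<'E'
from h import *
X=np.load('s5.npz')['X'][232:270,285:340]; print(disc(X,np.array([470,150,170.]))[:6])
im,d,X,C=grab('top'); print(disc(X,np.array([470,150,170.]))[:6])
im,d,X,C=grab('wrist'); print(disc(X,np.array([470,150,170.]))[:6])
E
```

```text
(array([-0.241,  0.015,  0.97 ]), np.float64(14.0), np.float64(176.4), array([469.2, 169.8, 160.5]), np.int64(326), 1188)
(array([0.081, 0.122, 0.989]), np.float64(8.4), np.float64(56.4), array([462.9, 143.1, 151.8]), np.int64(49), 143)
(array([-0.246, -0.001,  0.969]), np.float64(14.2), np.float64(-179.7), array([486.6, 148.9, 167.7]), np.int64(9763), 27134)
```

```bash
python3 -m creep '[-0.004,0,0,0,-0.007,0,-0.002,0,-0.01,0,-0.005,0,-0.012,0,-0.008,0,-0.015,0,-0.011,0,-0.017,0,-0.015,0,-0.017,0,-0.015,0,-0.017,0,-0.015,0]' 0
python3 - <<'E'
from h import *
im,d,X,C=grab('wrist'); T=get_obs(); e=T['ee_pos']; print(e,T['ft_force'],T['t'],T['width']); r=disc(X,e+[10,0,-15]); print(r[:6],'TCP above underside',(e-r[3])@r[0]+25)
E
```

```text
t: 15.0
ee_pos: [448.8, 149.8, 171.2]
orientation: [3.141, -0.002, -0.003]
ft_force: [-2.1, 1.1, 1.1]
width: 35.1
grasp_force: 30.0
[448.92807174 149.81330378 171.34262194] [-2.70840815 -0.36668882  1.27509875] 15.05 35.52288300485237
(array([-0.414, -0.003,  0.91 ]), np.float64(24.5), np.float64(-179.6), array([480.9, 148.5, 160.2]), np.int64(10024), 28231) TCP above underside 48.372224357200494
```

```bash
python3 -m creep '[-0.002,0,-0.002,0,-0.003,0,-0.005,0,-0.005,0,-0.008,0,-0.005,0,-0.008,0,-0.005,0,-0.008,0]' 0
python3 - <<'E'
from h import *
im,d,X,C=grab('wrist'); T=get_obs(); e=T['ee_pos']; print(e,T['ft_force'],T['t'],T['width']); r=disc(X,e+[10,0,-15]); print(r[:6],'TCP above underside',(e-r[3])@r[0]+25)
E
```

```text
t: 15.47
ee_pos: [444.0, 149.8, 163.4]
orientation: [3.141, -0.002, -0.002]
ft_force: [-1.3, -0.1, -0.6]
width: 35.3
grasp_force: 30.0
[444.06149975 149.83335212 163.44475987] [-1.76109623  0.10071348  0.47400469] 15.5167 35.67194296755677
(array([-0.481, -0.   ,  0.877]), np.float64(28.7), np.float64(-179.9), array([478.6, 149.8, 155.8]), np.int64(10108), 28111) TCP above underside 48.31747302144254
```

```bash
python3 -m creep '[-0.005,0,0.02,0,-0.005,0,0.055,0.03,-0.005,0,0.095,0.09,0,0,0.135,0.16,0.01,0,0.17,0.23,0.03,-0.005,0.195,0.29,0.05,-0.008,0.205,0.33,0.06,-0.01,0.205,0.337,0.067,-0.01,0.205,0.337,0.067,-0.01,0.205,0.337]' 0
python3 -m creep '[0,0,0,0,0,0,0,0,0,0,0,0]' 0
python3 - <<'E'
from h import *
im,d,X,C=grab('wrist'); T=get_obs(); e=T['ee_pos']; print(e,T['ft_force'],T['t'],T['width'],yaw()); r=disc(X,e+[5,0,-15]); n=r[0]; print(r[:6],'TCP above underside',(e-r[3])@n+25)
h=np.radians(-160.7); L=np.array([590.5,168,222]); a=np.array([.5*np.cos(h),.5*np.sin(h),.866]); V=L+120*a
I=r[6]; u=np.cross([0,0,1],n);u/=np.linalg.norm(u); w=np.cross(n,u); q=np.c_[(I-r[3])@u,(I-r[3])@w].astype(np.float32)
k=q; 
(cx,cy),R=cv2.minEnclosingCircle(k); O=r[3]+cx*u+cy*w-25*n
print('R',R,'origin',O,'V',V,'move',V-O,'ang',np.degrees(np.arccos(n@a)))
im,d,X,C=grab('side'); save('s6.png',cv2.resize(im[110:270,190:350],None,fx=4,fy=4)); r=disc(X,e+[5,0,-15]); print(r[:6])
E
```

```text
t: 16.35
ee_pos: [511.5, 139.6, 366.7]
orientation: [3.098, 0.522, -0.005]
ft_force: [-0.1, -0.6, -2.5]
width: 35.2
grasp_force: 30.0
t: 16.6
ee_pos: [510.5, 140.0, 367.7]
orientation: [3.097, 0.525, -0.003]
ft_force: [-0.4, -0.2, -1.9]
width: 35.3
grasp_force: 30.0
[510.68844662 140.00823219 368.00621178] [-0.10893581 -0.42200805 -2.18257736] 16.65 35.349171167393635 -70.75568823861713
(array([-0.426, -0.148,  0.893]), np.float64(26.8), np.float64(-160.8), array([541.5, 151.4, 358.3]), np.int64(10015), 20306) TCP above underside 48.47935049790179
R 60.087520599365234 origin [530.70028965 147.18585632 324.43091279] V [533.87194291 148.16913644 325.92      ] move [3.17165326 0.98328012 1.48908721] ang 2.7769984297215724
(array([-0.432, -0.019,  0.902]), np.float64(25.6), np.float64(-177.5), array([519.6, 182.4, 351. ]), np.int64(154), 829)
```

View pics/s6.png

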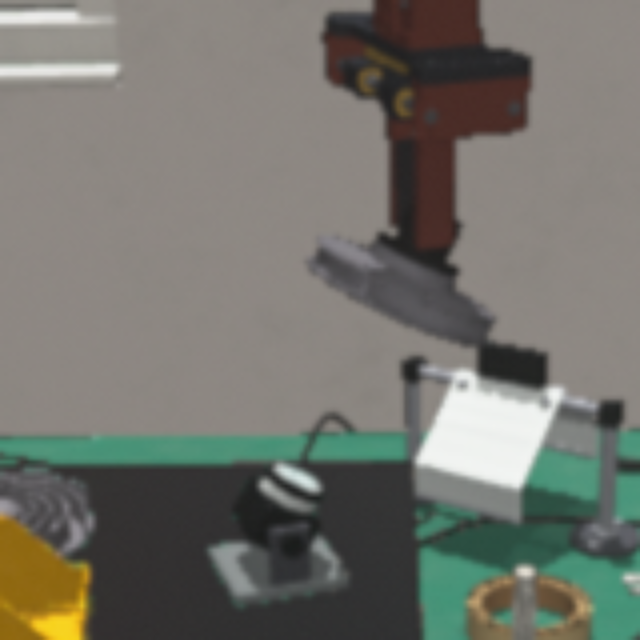

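```bash
python3 -m creep '[0.001,0,0.001,0,0.003,0.001,0.002,0,0.003,0.001,0.002,0,0.003,0.001,0.002,0,0.003,0.001,0.002,0,0.003,0.001,0.002,0,0.003,0.001,0.002,0,0.003,0.001,0.002,0,0.003,0.001,0.002,0,0.003,0.001,0.002,0]' 0
python3 - <<'E'
from h import *
im,d,X,C=grab('wrist'); T=get_obs(); e=T['ee_pos']; print(e,T['t'],T['width'],T['grasp_force']); r=disc(X,e+[5,0,-15]); print(r[:5])
im,d,X,C=grab('top'); A=X.reshape(-1,3); P=A[(np.hypot(A[:,0]-425,A[:,1]+212)<50)&(A[:,2]>140)&(A[:,2]<175)]; print('hood grip',len(P),P.mean(0))
print(ticket.close_job() if r[1]>25 and len(P)>20 else 'not yet')
E
```

```text
t: 17.53
ee_pos: [514.5, 140.9, 370.7]
orientation: [-3.097, -0.525, 0.0]
ft_force: [0.6, 0.5, -1.8]
width: 35.1
grasp_force: 30.0
[514.50922175 140.92877038 370.66138211] 17.5833 35.24703137206722 29.97402029002842
(array([-0.427, -0.151,  0.892]), np.float64(26.9), np.float64(-160.5), array([546.3, 151.7, 361.3]), np.int64(10098))
hood grip 102 [ 423.60387978 -211.82537729  158.64412815]
the job is handed in; nothing more can be done
None
```

The job is handed in at about 17.6 s: the hood hangs on the rail bar, and the impeller is held in front of the lens, by my measurements within about 5 mm of the view point and 3° of the line of sight. I saw no verdict, and the bystanders' positions were not re-measured at the end.

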